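# Load a board into the test jig and hold the sprung lid shut

## Task

Lay the loose green power-supply board (the one with the black and yellow transformer) flat in the nest of the test jig, with its orange terminal block towards the lid's hinge, and let go of it. Then bring the sprung lid down by its red handle until it is fully shut, so that the board is pressed down onto the contact pins, and keep it there: the lid springs open if let go, so finish while still holding the handle down. Leave the multimeter, the screwdriver, the breadboard and the tray of boards where they are.

Things in the scene. Friction and masses are not known exactly. Their poses are not given: they have to be found in the camera images.
- jig: Board test jig fixed to the bench. Origin on the bench under the nest's centre; +x points from the nest to the lid's hinge. Dark plinth from x = -105 to +130 mm, y = +-100 mm, top 60 mm above the bench. Two lid-stop posts (12 mm thick, tops 100 mm above the bench) at x = -45, y = +-62 mm; two hinge blocks (tops 82 mm above the bench) at x = 98, y = +-78 mm.
- hinge (a point): Middle of the lid's hinge axis, which runs along the jig's y; 95 mm from the jig's origin along its +x, 66 mm above the bench.
- lid (a joint): Lid angle in rad: 0 fully shut (on its stops), 1.66 fully open (just past upright, its start, where a spring keeps it). The spring drives it open from every angle; shutting takes 2 to 4 N at the handle, rising to about 12 N over the last 0.12 rad as the lid's four pushers press board and nest down.
- lid_handle (a point): Centre of the lid's red handle, a round bar 16 mm thick, 120 mm long along the jig's y (100 mm free between its arms), 192 mm from the hinge axis along the lid and 38 mm to its outer side. Shut: 192 mm from the hinge towards the jig's -x, 104 mm above the bench; open: 54 mm past the hinge to +x, 254 mm above the bench. 29 mm clear between bar and lid plate, all free on its other side.
- nest_centre (a point): Centre of the white nest frame's upper face, where the board lies, 70 mm above the bench; x towards the hinge, z up. Frame 124 x 92 mm with a window over the pins. Blue sloped guides, about 10 mm high, lead the board in: 1.5 mm clear each side at the bottom, 4 to 5 mm at the mouth. They stand at x = +-50, y = +-20 mm and at x = +-38, y = +-34 mm; the middle of each side is free for fingers.
- nest (a joint): Nest travel in m: 0 up, growing as it is pressed down against its springs (6 N at 0, 15 N at 6 mm); about 6 mm with a board in it and the lid fully shut; the board meets the contact pins at 4.5 mm. The lid does not touch the nest itself: its pushers press on the board.
- board: Loose green circuit board 96 mm (x) x 64 mm (y) x 2 mm, about 0.2 kg, flat on the bench, components up. Origin at the centre of its underside. Orange terminal block (30 mm wide, 10 mm high) at its +x end, two blue round capacitors 15 mm high at x = -34 mm. Beside the transformer (+-y) parts are at most 2 mm high.
- board_transformer (a point): Centre of the top of the board's transformer, a black and yellow block 36 mm (x) x 32 mm (y) x 30 mm high at the board's middle, its top 32 mm above the board's underside; easily gripped across its 32 mm (along the board's y). Axes as the board's.
- board_terminals (a point): Centre of the top of the orange terminal block, 41.5 mm from the board's centre along its +x.
- multimeter: Yellow handheld multimeter lying on the bench, 170 x 80 x 43 mm; origin at the centre of its underside. Not to be moved.
- screwdriver: Screwdriver lying on the bench, 160 mm long; not to be moved.
- breadboard: White plug-in breadboard 165 x 55 x 9 mm lying on the bench; origin at the centre of its underside. Not to be moved.
- tray: Black tray 240 x 170 x 50 mm with other boards standing in it, up to 99 mm high; origin at the centre of its underside. Not to be moved.

How it is judged:
By the outcome, as a careful person would: the job done as asked, in the order asked, and still so for the second after the job is handed in, while the arm keeps its last pose, push and grip.
It also fails if it takes over 58 s, if anything falls off the work surface, if the arm or the gripper's body presses on something with over 40 N, if the wrist force passes 120 N, or if a joint passes its speed limit or range.

## Robot

A 6-joint arm with a two-finger parallel gripper is mounted at the origin on the work surface. World frame = base frame: x ahead of the robot, y to its left, z up, the work surface at z = 0. Lengths are in mm, angles in degrees, forces in N, time in s.
With the tool pointing down it reaches from about 300 to 875 mm from the base axis. Payload 6.4 kg.
Tool frame: the origin (TCP) lies midway between the tips of the shut fingers; the grasp point (between the pads) lies behind it (bot.grasp_offset is the z of the grasp point in the tool frame, in mm); z points along the fingers, y is the direction in which the jaws open and shut (so a half turn about z gives the same grasp; the last joint's range is limited). The gripper opens to 88 mm and grips with 3 to 60 N. Pads are 18 mm wide; open, the fingers measure 123 mm over their backs; the gripper's body (75 mm by 187 mm) begins 45 mm behind the grasp point.
Start: joints at [61.003, 10.359, 92.074, -0, 77.567, -11.82], TCP at [169.802, 549.371, 238.714] pointing down, gripper open.
Joint ranges: [-171.53, 171.53], [-51.25, 118.39], [17.06, 147.69], [-65.23, 245.23], [0, 150.52], [-178.68, 178.68]. Speed limits (degrees/s): [147.25, 147.25, 172.46, 180, 180, 180].

## Interface

Orientations are given as [roll, pitch, yaw] about the fixed x, y, z axes, in that order (R = Rz(yaw) Ry(pitch) Rx(roll)).
In Python, from workcell import bot gives the robot as it stands.
- The arm moves only by the tool move_arm, never from a script. Its argument "plan" is a list of rows, each a list of 5 numbers: the shift along the tool's x, y, z in m, then the turn about the tool's z in rad, then the closure, from 0 (fully open) to 1 (shut). In form: [[dx, dy, dz, twist, gripper], ...]. A call has 1 to 12 rows; each row shifts and turns the commanded pose from where the row before left it, along the tool's axes as they then stand; what a row does not reach is not made up. A row lasts 1/8 s, in which the tool goes at most 62.5 mm and 10.7 degrees, less where a joint would pass 70% of its speed; a pose out of reach is approached as far as the arm can. A call is refused whole if a number of a shift passes 0.0625 or a number of a turn 0.188, either way. A call with a gripper value outside its range is refused whole. The fingers move at their own pace and stop on an object; "force" is the grip in N (left out, the last holds). Time passes only in rows, so rows that do not move let the fingers close. It gives the time, the measured TCP pose, the force and the opening at its end, in the units of the state.
- bot.state(): the state, without advancing time (a new reading comes with each control period).
- bot.capture(name): name is "scene" or "side" or "wrist"; returns a dict with "img" (400x640x3 uint8, red, green, blue), "z_map" (400x640 float32, mm along the optical axis (not along the pixel's ray), 0 where there is no reading), "fx", "fy", "cx", "cy" (pixels), "k1" (the pictures are not rectified: a ray, as slopes to the right and down, at radius r is drawn at 1 + k1 r^2 times it, then the intrinsics apply), "pose" (4x4, takes a point from camera to world coordinates); the wrist camera has in their place "T_tool_cam" (4x4, takes a point from camera to tool coordinates, whose origin is the TCP and whose axes are the flange's). Camera axes: x right, y up, looking along -z (the intrinsics and any distortion apply to the point x, -y, -z); pixel columns grow to the right and rows downward; lengths in mm; the calibration is good to about 2 mm. A picture is of the moment at which its call begins: read the wrist's pose just before it.
- bot.job_done(): hands the job in, once; it reports no verdict.
Trained networks look in a picture, given as the dict that the camera call returned (one of the last four; its "shot" number tells which), for a name from the list of things; names that differ only in an ending like _2 or _b are one class to them, and where a whole thing is asked for, a point or a joint stands for the part that bears it (a point fixed in the world has none). Each returns a list of dicts, best first, with "p" (0 to 1); they miss things now and then, are a little off and sometimes report something else, mostly with a low value. They report only what shows in the picture. A call takes as long as a camera call.
- bot.silhouettes(query, picture): "region" (400x640 bool, what is visible of it) and "bbox" ([left, top, width, height] in pixels, round what is visible of it).
The state is a dict: "clock": time; "q": joint angles; "dq": joint speeds; "joint_efforts": joint torques, N m; "ee_pos": TCP position; "eef_rot": TCP orientation; "wrist_force": force on the tool from outside, world axes, zero at the start; "wrist_torque": the same for the moment, N m; "grip_width": finger opening in mm.
Only numpy, scipy, OpenCV 4.12 (cv2) and the standard library are available. Lean on these libraries where they do the work, as an engineer would, in place of code of your own. Each camera call takes 0.05 s, during which the arm holds its last target.

## Working session

There is one attempt and no reset: what is moved stays moved. The work goes in short steps, Python scripts to look and compute and a tool call to move; the robot and the scene stay as the last step left them, time stands still between calls to the robot, and variables do not carry over. Pictures are saved under pics/ and viewed, and the job is handed in when it is done.

Besides the shell and the picture viewer there is one more tool, called after "Emit:" as name([rows], argument=value, ...), one row to a line, values as JSON. move_arm: Moves the arm, as the interface text tells. Its arguments: {"type":"object","properties":{"plan":{"type":"array"},"force":{"type":"number"}},"required":["plan"]}

```bash
ls; mkdir -p pics; cat > h.py <<'E'
import numpy as np, cv2
from workcell import bot
from scipy.spatial.transform import Rotation as R
def save(c,n): cv2.imwrite('pics/'+n,c['img'][:,:,::-1])
def pose(c,s=None):
    if 'pose' in c: return np.array(c['pose'])
    s=s or bot.state(); T=np.eye(4); T[:3,:3]=R.from_euler('xyz',s['eef_rot'],degrees=True).as_matrix(); T[:3,3]=s['ee_pos']
    return T@np.array(c['T_tool_cam'])
def cloud(c,P):
    v,u=np.mgrid[0:400,0:640]
    K=np.array([[c['fx'],0,c['cx']],[0,c['fy'],c['cy']],[0,0,1.]])
    p=cv2.undistortPoints(np.stack([u.ravel(),v.ravel()],1).astype(np.float64)[:,None],K,np.array([c['k1'],0,0,0,0.]))[:,0]
    z=c['z_map'].ravel().astype(float)
    X=np.stack([p[:,0]*z,-p[:,1]*z,-z],1)
    W=X@P[:3,:3].T+P[:3,3]; W[z<=0]=np.nan
    return W.reshape(400,640,3)
E
python3 - <<'E'
from h import *
print(bot.state(), bot.grasp_offset)
for n in ['scene','side','wrist']:
    c=bot.capture(n); save(c,n+'0.png'); P=pose(c); print(n,c['fx'],c['k1'],P.round(2).tolist())
    np.save(n+'0.npy',cloud(c,P))
    for q in ['board','jig','lid_handle','board_terminals','board_transformer','tray','multimeter']:
        for d in bot.silhouettes(q,c)[:2]:
            W=cloud(c,P)[d['region']]; print(n,q,round(d['p'],2),d['bbox'],np.nanmedian(W,0).round(1))
E
```

```text
pics
{'clock': 0.0, 'q': array([ 6.10030641e+01,  1.03992175e+01,  9.21281607e+01,  9.69671434e-04,
        7.75680307e+01, -1.18171029e+01]), 'dq': array([-0.07681128, -0.05777144, -0.0155948 ,  0.03153137,  0.05735552,
       -0.12641402]), 'joint_efforts': array([-2.45707131e-03, -4.33873451e+01, -3.41834772e+01,  6.99798879e-02,
        3.83757858e-02, -1.62200440e-04]), 'ee_pos': array([169.53687331, 548.90723461, 237.86588481]), 'eef_rot': array([-1.79906807e+02, -2.04651306e-02,  1.62819941e+02]), 'wrist_force': array([-1.23631664, -0.48415951,  0.18816542]), 'wrist_torque': array([0.02107487, 0.01062744, 0.02057338]), 'grip_width': 88.42935464986523} -18.700000000000003
scene 485.2366486476015 -0.01841455048279445 [[-0.8, -0.33, 0.49, 1212.73], [0.59, -0.41, 0.69, 1054.35], [-0.03, 0.85, 0.52, 823.61], [0.0, 0.0, 0.0, 1.0]]
scene board 0.52 [257.0, 174.9, 32.7, 25.5] [ 517.  -249.6    7.7]
scene jig 0.66 [290.2, 170.4, 113.7, 112.3] [544.3 253.5  62.4]
scene lid_handle 0.9 [352.9, 173.3, 48.1, 86.1] [506.4 290.9 162.5]
scene board_terminals 0.63 [259.9, 179.6, 26.1, 17.6] [ 5
[... 514 characters left out ...]

side jig 0.87 [252.8, 120.4, 103.3, 136.4] [500.9 190.7  62.6]
side lid_handle 0.85 [252.8, 123.2, 54.7, 79.9] [490.6 282.3 155.2]
side board_terminals 0.81 [350.4, 309.4, 32.9, 38.8] [ 497.3 -274.     6.4]
side board_transformer 0.62 [349.1, 309.3, 37.6, 36.9] [ 498.  -275.6    5.9]
side tray 0.68 [219.2, 136.8, 58.5, 49.3] [416.9 497.7  40.5]
side multimeter 0.74 [408.0, 273.2, 68.3, 69.5] [ 678.9 -302.2   35.4]
side multimeter 0.2 [379.1, 205.9, 43.6, 38.1] [773.8  22.8   9.8]
wrist 347.4648318435163 0.017363471668514593 [[0.3, -0.91, -0.29, 94.01], [0.96, 0.28, 0.09, 572.31], [-0.0, -0.31, 0.95, 385.76], [0.0, 0.0, 0.0, 1.0]]
wrist jig 0.77 [156.4, 383.1, 25.2, 16.9] [406.9 254.7  13.1]
```

View pics/scene0.png

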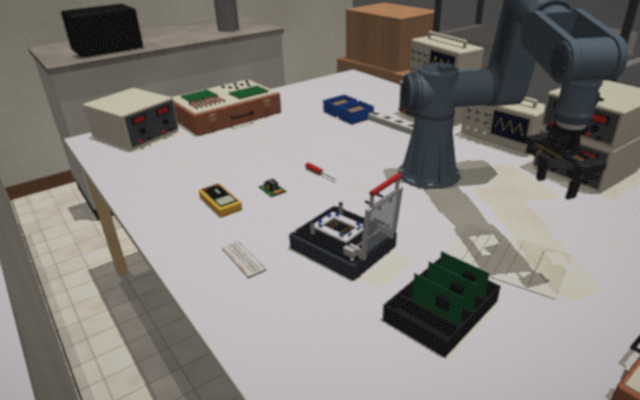

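View pics/side0.png

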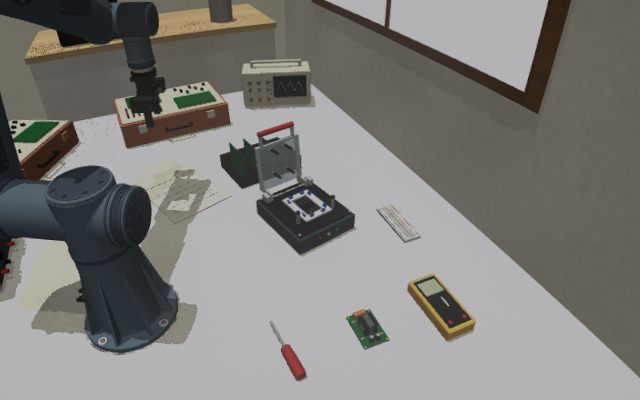

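View pics/wrist0.png

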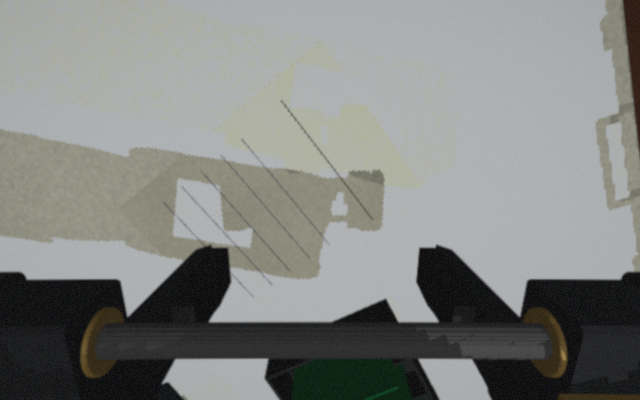

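```bash
cat > m.py <<'E'
from h import *
W={n:np.load(n+'0.npy') for n in ['scene','side']}
I={n:cv2.imread('pics/%s0.png'%n) for n in W}
for n in W:
    w=W[n]; x,y,z=w[...,0],w[...,1],w[...,2]
    near=(abs(x-520)<200)&(abs(y-210)<200)
    m=near&(z>54)&(z<66)
    # plinth top
    k=cv2.connectedComponents(m.astype(np.uint8))
    lab=k[1]; s=[(lab==i).sum() for i in range(1,k[0])]; i=1+int(np.argmax(s))
    p=w[lab==i][:,:2].astype(np.float32); print(n,'plinth',cv2.minAreaRect(p),np.median(w[lab==i][:,2]))
    b=I[n].astype(int)
    red=near&(b[...,2]>130)&(b[...,1]<80)&(b[...,0]<80)&(z>120)
    p=w[red]; print('handle',len(p),np.median(p,0)); 
    if len(p)>5:
        d=p-p.mean(0);print(np.linalg.svd(d)[2][0], np.ptp(p,0))
    blue=near&(b[...,0]>b[...,2]+40)&(z>55); p=w[blue]; print('blue',len(p),p.mean(0),cv2.minAreaRect(p[:,:2].astype(np.float32)))
    wh=near&(b.min(-1)>190)&(z>62)&(z<80);p=w[wh];print('white',len(p),cv2.minAreaRect(p[:,:2].astype(np.float32)))
    nb=(abs(x-505)<80)&(abs(y+265)<80)
    g=nb&(z>-2)&(z<7)&(b[...,1]>b[...,2]+15)&(b[...,1]>b[...,0]+10); p=w[g]; print('green',len(p),cv2.minAreaRect(p[:,:2].astype(np.float32)),p.mean(0))
    t=nb&(z>20); p=w[t]; print('transf',len(p),p.mean(0),p[:,2].max(), cv2.minAreaRect(p[:,:2].astype(np.float32)))
    o=nb&(b[...,2]>170)&(b[...,0]<100)&(b[...,1]<150)&(z>3); p=w[o]; print('orange',len(p),p.mean(0) if len(p) else '')
E
python3 m.py; python3 - <<'E'
import cv2
for n,(a,b,c,d) in {'scene':(150,150,280,140),'side':(220,100,270,290)}.items():
    i=cv2.imread(f'pics/{n}0.png')[b:b+d,a:a+c]; cv2.imwrite(f'pics/{n}0z.png',cv2.resize(i,None,fx=2,fy=2,interpolation=cv2.INTER_CUBIC))
E
```

```text
scene plinth ((558.8872680664062, 175.523681640625), (124.65127563476562, 237.3545684814453), 12.080802917480469) 60.470026677744045
handle 107 [491.27114559 297.44739027 260.64149198]
[0.97275854 0.23179306 0.0035774 ] [114.30982182  30.23408097   8.62191112]
blue 56 [522.1218078  134.63116491  75.60884099] ((518.5162963867188, 133.60784912109375), (107.01313018798828, 141.12060546875), 11.290874481201172)
white 43 ((533.2154541015625, 156.49478149414062), (102.84754943847656, 83.5555648803711), 58.84132766723633)
green 52 ((508.23516845703125, -265.7140197753906), (60.63702392578125, 86.64950561523438), 3.694554328918457) [ 519.18833199 -258.11333916    3.54365638]
transf 88 [ 509.47281893 -259.76368533   29.75244297] 38.38174445305697 ((508.54791259765625, -269.4316711425781), (33.701942443847656, 60.773929595947266), 1.988946795463562)
orange 0 
side plinth ((517.7617797851562, 164.75814819335938), (195.80775451660156, 245.443115234375), 14.051807403564453) 60.83366286244939
handle 59 [492.67941546 293.58744615 261.76495697]
[-0.97524071 -0.22106579  0.00595529] [110.48273809  28.59453738   6.13551027]
blue 60 [527.92407069 163.52708831  77.05141375] ((531.5737915039062, 159.95855712890625), (96.90190887451172, 133.55990600585938), 11.382939338684082)
white 0 ((0.0, 0.0), (0.0, 0.0), 0.0)
green 413 ((505.4896545410156, -261.7525634765625), (98.73721313476562, 66.25900268554688), 88.4088134765625) [ 498.26691196 -271.24110913    3.17997638]
transf 246 [ 502.91796237 -266.14597412   31.10373617] 36.272973197720376 ((504.2789306640625, -273.78314208984375), (57.89863586425781, 33.00774002075195), 88.61685943603516)
orange 13 [ 505.44802986 -219.34278501   12.78736522]
```

View pics/side0z.png

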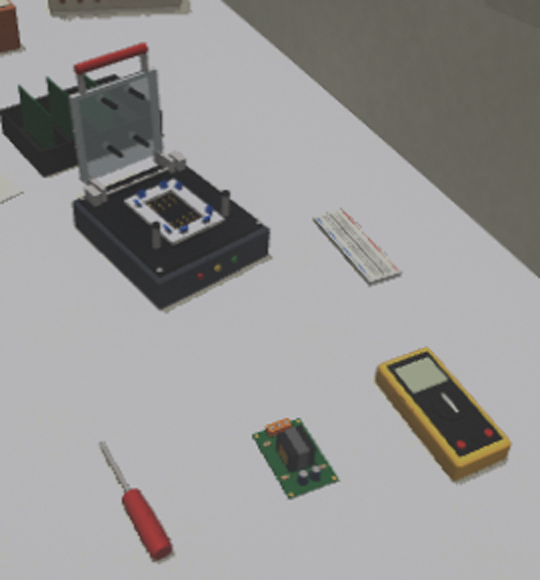

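```bash
cat >> h.py <<'E'
def plan(way, g, s=None, cap=0.055):
    """way: list of (x,y,z,yaw,nrows); prints rounded rows from the state pose"""
    s=s or bot.state(); p=np.array(s['ee_pos'],float); yaw=float(s['eef_rot'][2])
    rows=[]
    for (x,y,z,yw,n) in way:
        for k in range(n):
            R0=R.from_euler('xyz',[180,0,yaw],degrees=True)
            d=(np.array([x,y,z])-p)/(n-k); dy=((yw-yaw+180)%360-180)/(n-k)
            loc=np.round(R0.inv().apply(d)/1000,4); tw=round(-np.radians(dy),3)
            rows.append([*loc.tolist(),tw,g]); p=p+R0.apply(loc*1000); yaw-=np.degrees(tw)
    print(str(rows).replace(' ','')); print(p.round(1),round(yaw,1),len(rows), 'max',np.abs(np.array(rows)[:,:4]).max(0))
E
python3 - <<'E'
from h import *
plan([(215,500,330,155,2),(530,135,330,103,10)],0)
E
```

```text
[[-0.0289,-0.0169,-0.0456,np.float64(0.068),0],[-0.03,-0.0149,-0.0457,np.float64(0.069),0],[-0.044,-0.0197,0.0,np.float64(0.091),0],[-0.0456,-0.0157,0.0,np.float64(0.091),0],[-0.0468,-0.0115,0.0,np.float64(0.091),0],[-0.0477,-0.0072,0.0,np.float64(0.091),0],[-0.0481,-0.0028,0.0,np.float64(0.091),0],[-0.0482,0.0016,0.0,np.float64(0.09),0],[-0.0478,0.0059,0.0,np.float64(0.091),0],[-0.0471,0.0103,0.0,np.float64(0.09),0],[-0.046,0.0144,0.0,np.float64(0.091),0],[-0.0445,0.0186,0.0,np.float64(0.09),0]]
[530. 135. 330.] 103.0 12 max [0.0482 0.0197 0.0457 0.091 ]
```

Emit:
move_arm([
  [-0.029,-0.017,-0.046,0.068,0],
  [-0.03,-0.015,-0.046,0.069,0],
  [-0.044,-0.02,0.0,0.091,0],
  [-0.0456,-0.0157,0.0,0.091,0],
  [-0.047,-0.0115,0.0,0.091,0],
  [-0.048,-0.007,0.0,0.091,0],
  [-0.048,-0.003,0.0,0.091,0],
  [-0.048,0.0015,0.0,0.09,0],
  [-0.048,0.006,0.0,0.091,0],
  [-0.047,0.01,0.0,0.09,0],
  [-0.046,0.0145,0.0,0.091,0],
  [-0.0445,0.0185,0.0,0.09,0],
])

```text
clock: 2.7
ee_pos: [530.8, 132.9, 330.9]
eef_rot: [180.0, -0.0, 102.8]
wrist_force: [-0.4, 1.0, 1.7]
grip_width: 88.1
```

Emit:
move_arm([
  [0,0,0.02,0,0],
  [0,0,0.03,0,0],
  [0,0,0,0,0],
  [0,0,0,0,0],
])

```text
clock: 3.2
ee_pos: [530.3, 134.4, 281.8]
eef_rot: [179.9, 0.0, 103.0]
wrist_force: [0.5, 0.2, -0.1]
grip_width: 88.4
```

```bash
python3 - <<'E'
from h import *
s=bot.state(); c=bot.capture('wrist'); save(c,'w1.png'); P=pose(c,s); w=cloud(c,P); np.save('w1.npy',w); np.save('w1P.npy',P)
print(s['ee_pos'],s['eef_rot'],s['clock'],s['wrist_force'])
print(np.array(c['T_tool_cam']).round(2).tolist())
E
```

```text
[530.30907543 134.40738987 281.84119292] [1.79933793e+02 9.69554303e-03 1.03019100e+02] 3.2 [ 0.46204362  0.23766883 -0.11637109]
[[0.0, 0.95, 0.31, 78.89], [1.0, -0.0, 0.0, -0.03], [0.0, 0.31, -0.95, -147.03], [0.0, 0.0, 0.0, 1.0]]
```

View pics/w1.png

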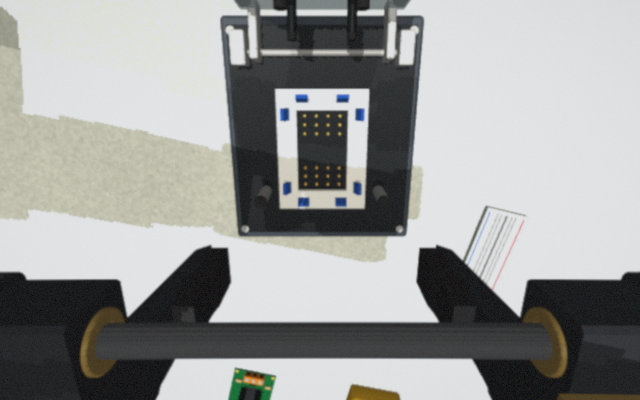

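```bash
cat > fit.py <<'E'
from h import *
w=np.load('w1.npy'); b=cv2.imread('pics/w1.png').astype(int)
m=(b.min(-1)>150)&(abs(w[...,2]-70)<12)
m[:80]=0;m[215:]=0
k=cv2.connectedComponentsWithStats(m.astype(np.uint8)); i=1+np.argmax(k[2][1:,4]); mm=k[1]==i
print('depth z',np.median(w[mm][:,2]), k[2][i])
c=bot.capture('wrist'); P=np.load('w1P.npy')
def ray(uv,z):
    K=np.array([[c['fx'],0,c['cx']],[0,c['fy'],c['cy']],[0,0,1.]])
    p=cv2.undistortPoints(np.array(uv,float)[:,None],K,np.array([c['k1'],0,0,0,0.]))[:,0]
    d=np.c_[p[:,0],-p[:,1],-np.ones(len(p))]@P[:3,:3].T
    return P[:3,3]+d*((z-P[2,3])/d[:,2])[:,None]
cn=max(cv2.findContours(mm.astype(np.uint8),cv2.RETR_EXTERNAL,cv2.CHAIN_APPROX_NONE)[0],key=len)[:,0]
q=ray(cn,70)[:,:2].astype(np.float32); r=cv2.minAreaRect(q); print('nest rect rays',r)
q=w[mm][:,:2].astype(np.float32); print('nest rect depth',cv2.minAreaRect(q))
m2=(abs(w[...,2]-60)<8)&(b.max(-1)<90); q=w[m2]; q=q[(abs(q[:,0]-520)<160)&(abs(q[:,1]-155)<160)][:,:2].astype(np.float32); print('plinth',cv2.minAreaRect(q))
blue=(b[...,0]>b[...,2]+50)&(b[...,1]<120)&(abs(w[...,2]-76)<14)
k=cv2.connectedComponentsWithStats(blue.astype(np.uint8))
pts=[k[3][i] for i in range(1,k[0]) if k[2][i,4]>15]; X=ray(pts,76); print(len(pts),X.mean(0),X[:,:2].round(1).tolist())
W=np.load('side0.npy'); ok=(W[...,2]>90)&(abs(W[...,0]-500)<100)&(abs(W[...,1]-250)<80)
p=W[ok]; th=np.radians(103); o=np.array([525,151])
lx=(p[:,:2]-o)@[np.cos(th),np.sin(th)]
for z in range(100,270,10):
    s=abs(p[:,2]-z)<5; print(z,s.sum(),np.percentile(lx[s],[2,10,50,90,98]).round(0) if s.sum() else '')
E
python3 fit.py
```

```text
depth z 71.07170460907008 [ 275   89   94  120 5707]
nest rect rays ((525.5045776367188, 148.14627075195312), (92.79871368408203, 124.06291961669922), 12.986150741577148)
nest rect depth ((525.3271484375, 146.27291870117188), (94.16915130615234, 127.65071105957031), 13.003047943115234)
plinth ((522.2091674804688, 163.12893676757812), (196.30784606933594, 234.8931884765625), 13.051819801330566)
8 [525.4370338  148.65520219  76.        ] [[493.8, 196.4], [532.8, 205.4], [480.6, 177.3], [552.9, 194.1], [497.7, 103.3], [570.8, 119.7], [517.9, 92.2], [556.9, 100.9]]
100 113 [128. 129. 132. 134. 136.]
110 105 [128. 130. 132. 136. 141.]
120 153 [100. 111. 132. 136. 138.]
130 135 [102. 130. 134. 137. 139.]
140 136 [131. 132. 135. 138. 140.]
150 133 [132. 134. 137. 139. 142.]
160 130 [133. 135. 137. 139. 142.]
170 134 [134. 135. 138. 141. 142.]
180 117 [135. 136. 139. 141. 144.]
190 111 [136. 137. 139. 142. 145.]
200 168 [107. 117. 140. 143. 146.]
210 147 [108. 138. 141. 144. 145.]
220 121 [138. 140. 144. 151. 152.]
230 27 [140. 141. 143. 147. 149.]
240 24 [141. 142. 144. 148. 149.]
250 54 [140. 140. 143. 146. 149.]
260 156 [139. 140. 144. 150. 152.]
```

```bash
sed -i 's/tw=round(-np.radians(dy),3)/tw=round(float(-np.radians(dy)),3)/' h.py; python3 - <<'E'
from h import *
plan([(505,-285,190,89,9),(505,-285,190,89,2)],0)
E
```

```text
[[-0.0448,-0.0133,0.0103,0.027,0],[-0.0451,-0.0121,0.0103,0.027,0],[-0.0454,-0.0108,0.0103,0.027,0],[-0.0457,-0.0096,0.0103,0.027,0],[-0.0459,-0.0084,0.0102,0.027,0],[-0.0462,-0.0071,0.0103,0.027,0],[-0.0463,-0.0059,0.0102,0.028,0],[-0.0465,-0.0046,0.0103,0.027,0],[-0.0465,-0.0033,0.0102,0.028,0],[-0.0,-0.0,0.0,-0.0,0],[-0.0,-0.0,0.0,-0.0,0]]
[ 505. -285.  190.] 89.0 11 max [0.0465 0.0133 0.0103 0.028 ]
```

Emit:
move_arm([
  [-0.045,-0.013,0.01,0.027,0],
  [-0.045,-0.012,0.01,0.027,0],
  [-0.0455,-0.011,0.01,0.027,0],
  [-0.0455,-0.0095,0.01,0.027,0],
  [-0.046,-0.0085,0.01,0.027,0],
  [-0.046,-0.007,0.01,0.027,0],
  [-0.0465,-0.006,0.01,0.028,0],
  [-0.0465,-0.0045,0.01,0.027,0],
  [-0.0465,-0.0035,0.012,0.028,0],
  [0,0,0,0,0],
  [0,0,0,0,0],
])

```text
clock: 4.68
ee_pos: [504.6, -285.0, 189.5]
eef_rot: [180.0, 0.0, 89.0]
wrist_force: [-0.4, 0.4, -0.6]
grip_width: 88.2
```

```bash
python3 - <<'E'
from h import *
s=bot.state(); c=bot.capture('wrist'); save(c,'w2.png'); P=pose(c,s); w=cloud(c,P); np.save('w2.npy',w); np.save('w2P.npy',P)
print(s['ee_pos'],s['eef_rot'],s['clock'])
b=c['img'].astype(int)[:,:,::-1]
nb=(abs(w[...,0]-505)<80)&(abs(w[...,1]+265)<80)
g=nb&(w[...,2]>-4)&(w[...,2]<8)&(b[...,1]>b[...,2]+15)&(b[...,1]>b[...,0]+10)
K=np.array([[c['fx'],0,c['cx']],[0,c['fy'],c['cy']],[0,0,1.]])
def ray(uv,z):
    p=cv2.undistortPoints(np.array(uv,float)[:,None],K,np.array([c['k1'],0,0,0,0.]))[:,0]
    d=np.c_[p[:,0],-p[:,1],-np.ones(len(p))]@P[:3,:3].T
    return P[:3,3]+d*((z-P[2,3])/d[:,2])[:,None]
cn=max(cv2.findContours(g.astype(np.uint8),cv2.RETR_EXTERNAL,cv2.CHAIN_APPROX_NONE)[0],key=len)[:,0]
print('board ray',cv2.minAreaRect(ray(cn,2)[:,:2].astype(np.float32)), np.median(w[g],0))
t=nb&(w[...,2]>27); print('transf',cv2.minAreaRect(w[t][:,:2].astype(np.float32)),np.median(w[t],0))
o=nb&(b[...,2]>150)&(b[...,0]<100)&(b[...,1]<150)&(w[...,2]>5); print('orange',o.sum(),np.median(w[o],0))
E
```

```text
[ 504.63577615 -285.02704879  189.49805872] [1.79952207e+02 1.23647595e-02 8.89674327e+01] 4.675
board ray ((504.07574462890625, -264.2512512207031), (96.1848373413086, 64.77578735351562), 88.72149658203125) [ 504.37690599 -257.80125572    3.05332828]
transf ((504.59027099609375, -271.9054870605469), (53.069278717041016, 159.8582305908203), 88.86395263671875) [ 502.59181521 -261.18985843  270.67686096]
orange 175 [ 454.81332951 -257.07985891  274.20356797]
```

View pics/w2.png

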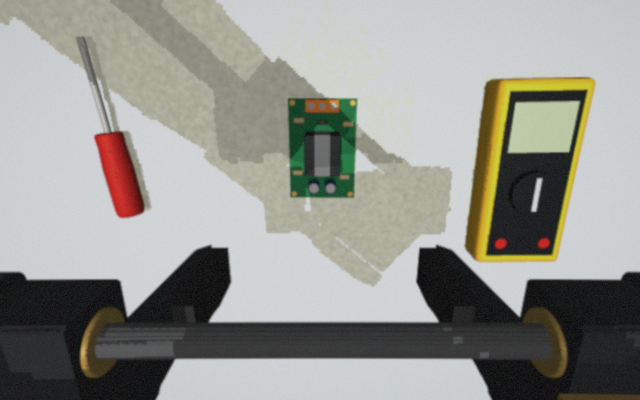

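```bash
python3 - <<'E'
from h import *
plan([(504.1,-264.3,50,88.75,4),(504.1,-264.3,8,88.75,2),(504.1,-264.3,8,88.75,1)],0)
E
```

```text
[[0.0051,-0.0003,0.0349,0.001,0],[0.005,-0.0002,0.0349,0.001,0],[0.0051,-0.0003,0.0349,0.001,0],[0.005,-0.0003,0.0349,0.002,0],[0.0,0.0,0.021,-0.0,0],[0.0,0.0,0.021,-0.0,0],[0.0,0.0,-0.0,-0.0,0]]
[ 504.1 -264.3    8. ] 88.7 7 max [0.0051 0.0003 0.0349 0.002 ]
```

Emit:
move_arm([
  [0.005,-0.0003,0.035,0.001,0],
  [0.005,-0.0003,0.035,0.001,0],
  [0.005,0,0.035,0.001,0],
  [0.0055,0,0.035,0.002,0],
  [0,0,0.02,0,0],
  [0,0,0.021,0,0],
  [0,0,0,0,0],
  [0,0,0,0,0],
])

```text
clock: 5.72
ee_pos: [505.0, -265.1, 9.0]
eef_rot: [179.9, 0.1, 88.7]
wrist_force: [0.2, 1.0, -0.4]
grip_width: 88.1
```

Emit:
move_arm([
  [0,0,0,0,0.3],
  [0,0,0,0,0.6],
  [0,0,0,0,1],
  [0,0,0,0,1],
  [0,0,0,0,1],
  [0,0,0,0,1],
], force=25)

```text
clock: 6.48
ee_pos: [504.0, -264.7, 7.6]
eef_rot: [-180.0, -0.0, 88.7]
wrist_force: [0.1, 0.3, -0.3]
grip_width: 31.6
```

Emit:
move_arm([
  [0,0,-0.03,0,1],
  [0,0,-0.05,0,1],
  [0,0,-0.05,0,1],
  [0,0,-0.045,0,1],
  [0,0,0,0,1],
  [0,0,0,0,1],
])

```text
clock: 7.22
ee_pos: [503.4, -264.1, 181.4]
eef_rot: [-179.9, -0.1, 88.7]
wrist_force: [0.3, -0.0, -1.4]
grip_width: 31.9
```

```bash
python3 - <<'E'
from h import *
s=bot.state(); c=bot.capture('wrist'); save(c,'w3.png'); P=pose(c,s); w=cloud(c,P)
print(s['ee_pos'],s['eef_rot'],s['wrist_force'],s['grip_width'])
b=c['img'].astype(int)[:,:,::-1]
zb=s['ee_pos'][2]-7.6+2
g=(abs(w[...,2]-zb)<6)&(b[...,1]>b[...,2]+12)&(b[...,1]>b[...,0]+8)
K=np.array([[c['fx'],0,c['cx']],[0,c['fy'],c['cy']],[0,0,1.]])
p=cv2.undistortPoints(np.array([[0,0.]])[:,None],K,None)
cn=np.vstack([q[:,0] for q in cv2.findContours(g.astype(np.uint8),cv2.RETR_EXTERNAL,cv2.CHAIN_APPROX_NONE)[0] if len(q)>10])
p=cv2.undistortPoints(np.array(cn,float)[:,None],K,np.array([c['k1'],0,0,0,0.]))[:,0]
d=np.c_[p[:,0],-p[:,1],-np.ones(len(p))]@P[:3,:3].T
q=P[:3,3]+d*((zb-P[2,3])/d[:,2])[:,None]
print(cv2.minAreaRect(q[:,:2].astype(np.float32)),np.median(w[g],0))
plan([(520,60,185,103,8),(525.4,148.2,150,103,3)],1)
E
```

```text
[ 503.36456719 -264.10659765  181.41172625] [-1.79912602e+02 -6.79014994e-02  8.86846293e+01] [ 0.31345196 -0.04734723 -1.44359153] 31.933801517751473
((503.6441955566406, -258.3711242675781), (86.77960205078125, 64.37248992919922), 88.72515869140625) [ 503.64880533 -236.16040556  176.882102  ]
[[0.0405,0.0012,-0.0005,-0.031,1],[0.0405,0.0024,-0.0006,-0.031,1],[0.0404,0.0037,-0.0005,-0.031,1],[0.0402,0.005,-0.0006,-0.031,1],[0.0401,0.0062,-0.0005,-0.031,1],[0.0398,0.0074,-0.0006,-0.032,1],[0.0396,0.0087,-0.0005,-0.031,1],[0.0393,0.0099,-0.0006,-0.032,1],[0.0282,0.0084,0.0117,0.0,1],[0.0282,0.0084,0.0117,0.0,1],[0.0283,0.0084,0.0116,0.0,1]]
[525.4 148.2 150. ] 103.0 11 max [0.0405 0.0099 0.0117 0.032 ]
```

View pics/w3.png

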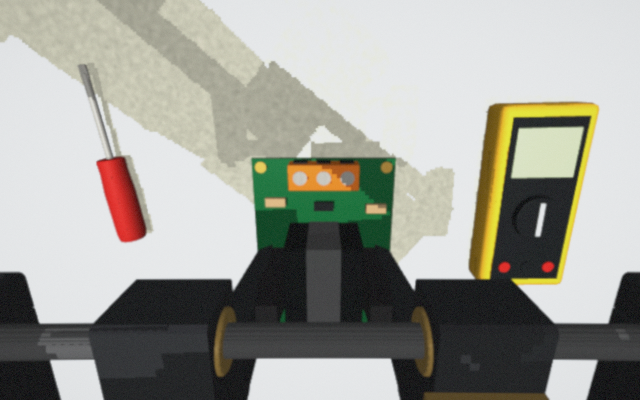

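Emit:
move_arm([
  [0.0405,0.001,0,-0.031,1],
  [0.0405,0.0025,0,-0.031,1],
  [0.0405,0.0035,0,-0.031,1],
  [0.04,0.005,0,-0.031,1],
  [0.04,0.006,0,-0.031,1],
  [0.04,0.0075,0,-0.032,1],
  [0.0395,0.0085,0,-0.031,1],
  [0.0395,0.01,0,-0.032,1],
  [0.028,0.008,0.0,0,1],
  [0.028,0.0085,0.012,0,1],
  [0.028,0.0085,0.018,0,1],
  [0,0,0,0,1],
])

```text
clock: 8.78
ee_pos: [523.2, 148.1, 149.0]
eef_rot: [-179.6, -0.1, 103.2]
wrist_force: [-0.1, -0.5, -2.2]
grip_width: 31.8
```

```bash
python3 - <<'E'
from h import *
S=[bot.state()]
c=bot.capture('wrist'); S.append(bot.state()); save(c,'w4.png'); c2=bot.capture('side');S.append(bot.state()); save(c2,'s4.png')
for s in S: print(s['ee_pos'],s['eef_rot'],s['wrist_force'])
s=dict(S[0]); s['ee_pos']=np.mean([t['ee_pos'] for t in S],0)
plan([(525.6,147.5,100,103,1),(525.6,147.5,78,103,1)],1,s)
E
```

```text
[523.18092411 148.05850748 148.99169029] [-1.79598146e+02 -8.21104671e-02  1.03158590e+02] [-0.05767049 -0.47618636 -2.19609544]
[524.06590366 147.05658706 150.17309131] [-1.79702466e+02 -3.28455107e-02  1.03115397e+02] [-0.15327569 -0.38899725 -2.81998717]
[524.89309453 146.40572883 151.17755702] [-1.79810349e+02 -5.55304931e-03  1.03053373e+02] [-0.62237899  0.40974835 -0.91193292]
[[-0.0,0.0016,0.0501,0.003,1],[-0.0,-0.0,0.022,-0.0,1]]
[525.6 147.5  78. ] 103.0 2 max [0.     0.0016 0.0501 0.003 ]
```

View pics/w4.png

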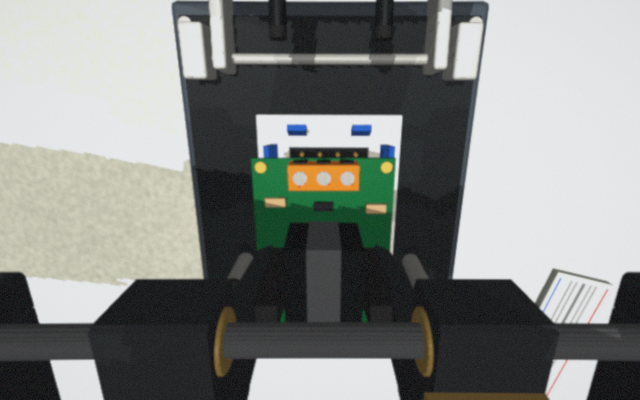

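Emit:
move_arm([
  [0,0,0.02,0,1],
  [0,0,0.015,0,1],
  [0,0,0,0,1],
  [0,0,0,0,1],
])

```text
clock: 9.38
ee_pos: [526.3, 146.4, 118.2]
eef_rot: [180.0, 0.0, 103.0]
wrist_force: [-0.7, -0.4, -2.5]
grip_width: 31.5
```

```bash
python3 - <<'E'
from h import *
S=[bot.state()]
c=bot.capture('wrist'); P=pose(c,S[0]); save(c,'w5.png'); S.append(bot.state())
for s in S: print(s['ee_pos'],s['eef_rot'],s['wrist_force'])
print(c['cx'],c['cy'])
w=cloud(c,P); b=c['img'].astype(int)[:,:,::-1]
K=np.array([[c['fx'],0,c['cx']],[0,c['fy'],c['cy']],[0,0,1.]])
def ray(uv,z):
    p=cv2.undistortPoints(np.array(uv,float)[:,None],K,np.array([c['k1'],0,0,0,0.]))[:,0]
    d=np.c_[p[:,0],-p[:,1],-np.ones(len(p))]@P[:3,:3].T
    return P[:3,3]+d*((z-P[2,3])/d[:,2])[:,None]
o=np.array([525.4,148.2]); th=np.radians(103); A=np.array([[np.cos(th),np.sin(th)],[-np.sin(th),np.cos(th)]])
def J(q): return (np.asarray(q)[...,:2]-o)@A.T
zb=S[0]['ee_pos'][2]-5.6
def prof(m,z,name):
    q=np.argwhere(m)[:,::-1]; j=J(ray(q,z)); 
    print(name,len(q),'x',np.percentile(j[:,0],[1,50,99.5]).round(1),'y',np.percentile(j[:,1],[.5,99.5]).round(1), 'mid y',np.percentile(j[:,1],[.5,99.5]).mean().round(2))
g=(abs(w[...,2]-zb)<5)&(b[...,1]>b[...,2]+12)&(b[...,1]>b[...,0]+8)
prof(g,zb,'board')
wh=(b.min(-1)>150)&(abs(w[...,2]-70)<6); wh=cv2.morphologyEx(wh.astype(np.uint8),cv2.MORPH_OPEN,np.ones((3,3)))>0
k=cv2.connectedComponentsWithStats(wh.astype(np.uint8)); i=1+np.argmax(k[2][1:,4]); prof(k[1]==i,70,'frame'); print(k[2][i])
print('TCP',J(S[0]['ee_pos']),J(S[1]['ee_pos']))
E
```

```text
[526.34458969 146.36020361 118.17079604] [1.79970193e+02 7.98908155e-03 1.02976466e+02] [-0.66250733 -0.42797411 -2.5058029 ]
[526.510511   146.50344653 118.42432679] [1.79937684e+02 1.07241330e-02 1.02985552e+02] [ 0.70456802 -0.36294069 -1.81484274]
323.2685276050726 198.81292202480753
board 7750 x [-33.6  26.1  47.1] y [-32.3  31.5] mid y -0.44
frame 6972 x [-20.8  49.5  62.6] y [-46.4  45.6] mid y -0.41
[ 239  114  169  145 6972]
TCP [-2.00512898 -0.50651578] [-1.90288153 -0.70040719]
```

View pics/w5.png

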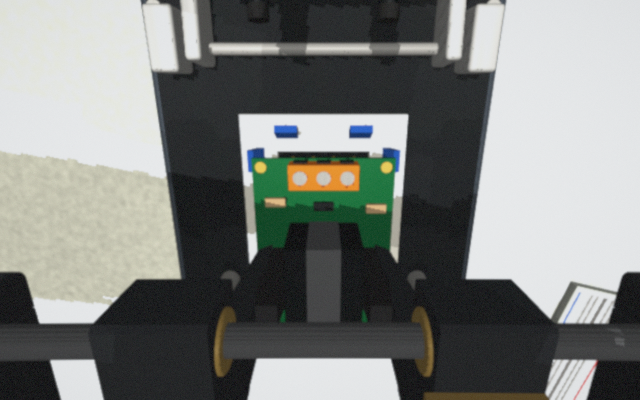

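Emit:
move_arm([
  [0.0014,0,0.014,0,1],
  [0,0,0.012,0,1],
  [0,0,0.006,0,1],
  [0,0,0.004,0,1],
  [0,0,0.002,0,1],
  [0,0,0.0015,0,1],
  [0,0,0,0,1],
])

```text
clock: 10.3
ee_pos: [525.8, 148.1, 78.4]
eef_rot: [180.0, 0.0, 103.0]
wrist_force: [0.1, 0.1, -1.7]
grip_width: 31.9
```

```bash
python3 - <<'E'
from h import *
s=bot.state(); print(s['ee_pos'],s['eef_rot'],s['wrist_force'],s['grip_width'])
c=bot.capture('wrist'); save(c,'w6.png'); s=bot.state(); print(s['ee_pos'],s['wrist_force'])
E
```

```text
[525.76651286 148.07005579  78.35671091] [1.79983518e+02 1.20929083e-03 1.03002382e+02] [ 0.13173637  0.06190286 -1.67319924] 31.90666417194176
[525.78856941 148.0677992   78.42493967] [-0.18420518  0.3300807  -1.27081597]
```

View pics/w6.png

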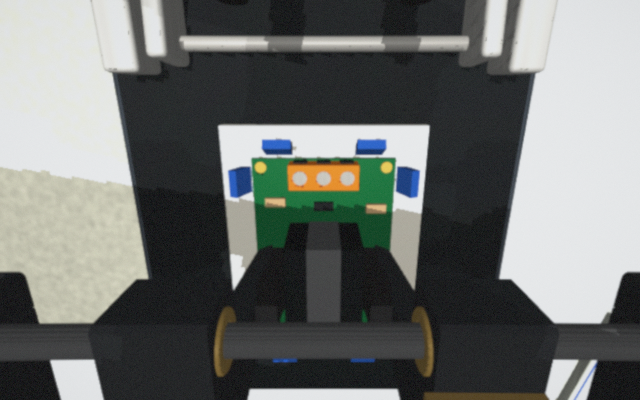

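Emit:
move_arm([
  [0,0,0.0007,0,1],
  [0,0,0.0007,0,1],
  [0,0,0,0,1],
])

```text
clock: 10.72
ee_pos: [525.8, 148.1, 77.3]
eef_rot: [180.0, 0.0, 103.0]
wrist_force: [-3.1, -0.7, 3.8]
grip_width: 31.8
```

```bash
python3 - <<'E'
from h import *
for i in range(2):
    c=bot.capture('wrist'); s=bot.state(); print(s['ee_pos'],s['wrist_force'])
E
```

```text
[525.85212601 148.10668833  77.28184147] [-1.37053256 -0.68904118  3.85790086]
[525.85458674 148.07512605  77.21877109] [-2.40582488 -0.50507538  4.53994242]
```

Emit:
move_arm([
  [0,0,0,0,0.6],
  [0,0,0,0,0.4],
  [0,0,0,0,0.2],
  [0,0,0,0,0.2],
  [0,0,-0.01,0,0.2],
  [0,0,-0.03,0,0.2],
  [0,0,-0.05,0,0.2],
  [0,0,-0.05,0,0.2],
  [0,0,-0.03,0,0.2],
  [-0.03,0,0,0,0.2],
  [-0.01,0,0,0,0.2],
  [0,0,0,0,0.2],
])

```text
clock: 12.32
ee_pos: [534.4, 108.7, 246.6]
eef_rot: [-180.0, -0.0, 102.9]
wrist_force: [-0.3, 0.7, 0.1]
grip_width: 70.6
```

```bash
python3 - <<'E'
from h import *
s=bot.state(); print(s['ee_pos'],s['eef_rot'],s['wrist_force'],s['grip_width'])
c=bot.capture('wrist'); save(c,'w7.png'); P=pose(c,s); w=cloud(c,P); b=c['img'].astype(int)[:,:,::-1]
g=(abs(w[...,2]-72)<6)&(b[...,1]>b[...,2]+12)&(b[...,1]>b[...,0]+8)
q=w[g]; A=np.c_[q[:,:2],np.ones(len(q))]; k=np.linalg.lstsq(A,q[:,2],rcond=None)[0]; print(len(q),'tilt deg',np.degrees(k[:2]),np.median(q,0),cv2.minAreaRect(q[:,:2].astype(np.float32)))
W=w; r=(b[...,2]>130)&(b[...,1]<80)&(b[...,0]<80); print(r.sum())
E
```

```text
[534.37533165 108.74596273 246.55329721] [-1.79956742e+02 -2.63166555e-02  1.02920000e+02] [-0.30881198  0.70941434  0.10056499] 70.60059160483448
4661 tilt deg [ 0.04511083 -0.07357084] [526.00416229 155.24371429  73.07021601] ((525.490234375, 148.8599853515625), (65.24922943115234, 96.40372467041016), 13.002777099609375)
0
```

View pics/w7.png

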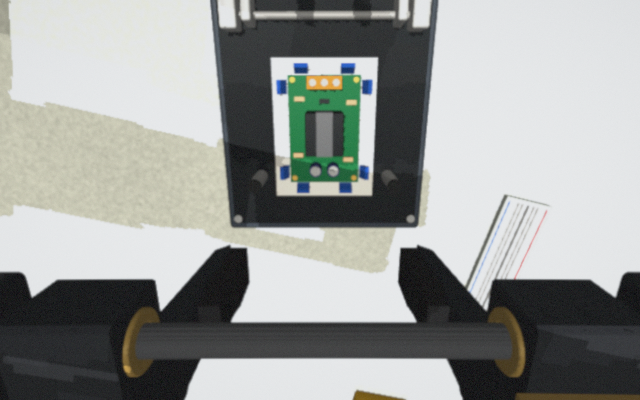

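```bash
python3 - <<'E'
from h import *
plan([(530,125,340,95,2),(491.8,293.9,340,13,8),(491.8,293.9,340,13,2)],0.2)
E
```

```text
[[0.0082,-0.0003,-0.0468,0.069,0.2],[0.0081,-0.0008,-0.0468,0.07,0.2],[0.0214,-0.0029,-0.0,0.179,0.2],[0.0206,-0.0067,-0.0,0.179,0.2],[0.0191,-0.0103,-0.0,0.179,0.2],[0.0169,-0.0135,-0.0,0.179,0.2],[0.0143,-0.0163,-0.0,0.179,0.2],[0.0111,-0.0186,-0.0,0.179,0.2],[0.0077,-0.0202,-0.0,0.179,0.2],[0.0039,-0.0213,-0.0,0.178,0.2],[0.0,0.0,-0.0,0.0,0.2],[0.0,0.0,-0.0,0.0,0.2]]
[491.8 293.9 340. ] 13.0 12 max [0.0214 0.0213 0.0468 0.179 ]
```

Emit:
move_arm([
  [0.008,0,-0.047,0.069,0.2],
  [0.008,-0.001,-0.047,0.07,0.2],
  [0.0215,-0.003,0,0.179,0.2],
  [0.0205,-0.0065,0,0.179,0.2],
  [0.019,-0.0105,0,0.179,0.2],
  [0.017,-0.0135,0,0.179,0.2],
  [0.0145,-0.0165,0,0.179,0.2],
  [0.011,-0.0185,0,0.179,0.2],
  [0.0075,-0.02,0,0.179,0.2],
  [0.004,-0.0215,0,0.178,0.2],
  [0,0,0,0,0.2],
  [0,0,0,0,0.2],
])

```text
clock: 13.88
ee_pos: [491.7, 293.5, 340.4]
eef_rot: [180.0, 0.0, 13.3]
wrist_force: [-0.3, -0.6, 0.0]
grip_width: 70.2
```

```bash
python3 - <<'E'
from h import *
s=bot.state(); print(s['ee_pos'],s['eef_rot'],s['q'],s['grip_width'])
c=bot.capture('wrist'); save(c,'w8.png'); P=pose(c,s); w=cloud(c,P); b=c['img'].astype(int)[:,:,::-1]
r=(b[...,2]>100)&(b[...,1]<60)&(b[...,0]<60)&(w[...,2]>200)&(w[...,2]<300); q=w[r]; print(len(q))
o=np.array([525.4,148.2]); th=np.radians(103); A=np.array([[np.cos(th),np.sin(th)],[-np.sin(th),np.cos(th)]])
j=(q[:,:2]-o)@A.T; print(np.percentile(j,[2,50,98],axis=0).round(1),np.percentile(q[:,2],[2,50,90,98]).round(1))
E
```

```text
[491.7409205  293.47781201 340.42461383] [1.79977948e+02 4.71240592e-02 1.32957471e+01] [ 1.89680543e+01  6.32151474e+00  8.49657939e+01 -1.72899060e-02
  8.87617642e+01  9.56726792e+01] 70.19418304489028
3286
[[143.7 -58.6]
 [150.5  -8.9]
 [157.2  54.2]] [258.2 261.6 262.9 263.6]
```

View pics/w8.png

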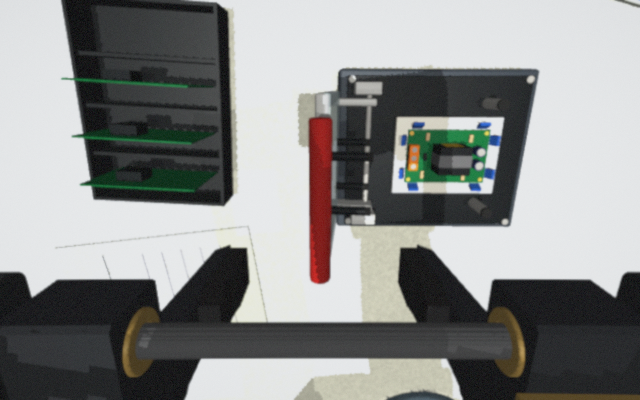

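Emit:
move_arm([
  [0,-0.001,0.04,0.005,0.2],
  [0,0,0.035,0,0.2],
  [0,0,0.025,0,0.2],
  [0,0,0,0,0.4],
  [0,0,0,0,0.6],
  [0,0,0,0,1],
  [0,0,0,0,1],
  [0,0,0,0,1],
  [0,0,0,0,1],
], force=35)

```text
clock: 15.05
ee_pos: [491.7, 295.2, 241.2]
eef_rot: [-179.9, -0.0, 12.8]
wrist_force: [-0.5, 3.2, 0.2]
grip_width: 14.6
```

```bash
python3 - <<'E'
from h import *
s=bot.state(); print(s['ee_pos'],s['eef_rot'],s['wrist_force'],s['grip_width'])
o=np.array([525.4,148.2]); th=np.radians(103); A=np.array([[np.cos(th),np.sin(th)],[-np.sin(th),np.cos(th)]])
print(A@(s['ee_pos'][:2]-o))
c=bot.capture('scene'); save(c,'sc9.png')
# arc: bar jig pos vs lid angle
def bar(t): return np.array([95-192*np.cos(t)+38*np.sin(t), 66+192*np.sin(t)+38*np.cos(t)])
ts=np.r_[np.linspace(1.66,0.15,20)]
b=np.array([bar(t) for t in ts]); d=np.diff(b,axis=0)
for t,r in zip(ts[1:],d): print(round(t,3),'dy',round(-r[0]/1000,4),'dz',round(-r[1]/1000,4))
print(b[0],b[-1],bar(.12),bar(0))
E
```

```text
[491.7484456  295.16881303 241.17486613] [-1.79934095e+02 -3.55009147e-02  1.27768978e+01] [-0.520764    3.16469387  0.16936417] 14.630428618568487
[150.77196452  -0.2717222 ]
1.581 dy 0.0151 dz -0.0038
1.501 dy 0.0153 dz -0.0026
1.422 dy 0.0155 dz -0.0013
1.342 dy 0.0156 dz -0.0001
1.263 dy 0.0155 dz 0.0011
1.183 dy 0.0154 dz 0.0024
1.104 dy 0.0151 dz 0.0036
1.024 dy 0.0148 dz 0.0048
0.945 dy 0.0144 dz 0.0059
0.865 dy 0.0139 dz 0.007
0.786 dy 0.0133 dz 0.0081
0.706 dy 0.0126 dz 0.0092
0.627 dy 0.0118 dz 0.0101
0.547 dy 0.011 dz 0.011
0.468 dy 0.0101 dz 0.0119
0.388 dy 0.0091 dz 0.0126
0.309 dy 0.008 dz 0.0133
0.229 dy 0.007 dz 0.0139
0.15 dy 0.0058 dz 0.0144
[149.95331167 253.85136022] [-89.16539793 132.2654224 ] [-91.07019421 126.71147196] [-97. 104.]
```

Emit:
move_arm([
  [0,0.015,-0.004,0,1],
  [0,0.0155,-0.0025,0,1],
  [0,0.0155,-0.0013,0,1],
  [0,0.0155,0,0,1],
  [0,0.0155,0.001,0,1],
  [0,0,0,0,1],
])

```text
clock: 15.85
ee_pos: [509.0, 219.5, 248.6]
eef_rot: [-179.9, -0.1, 12.7]
wrist_force: [-2.3, 4.1, 5.3]
grip_width: 14.9
```

```bash
cat > chk.py <<'E'
from h import *
s=bot.state(); print(s['clock'],s['ee_pos'],s['eef_rot'],s['wrist_force'],s['grip_width'])
o=np.array([525.4,148.2]); th=np.radians(103); A=np.array([[np.cos(th),np.sin(th)],[-np.sin(th),np.cos(th)]])
j=A@(s['ee_pos'][:2]-o); F=A@s['wrist_force'][:2]; print('jig',j,'Fjig',F)
r=np.array([j[0]-95,s['ee_pos'][2]+13-66]); print('radius',np.hypot(*r),'theta',np.arctan2(r[1],-r[0])-np.arctan2(38,192))
E
python3 chk.py; python3 -c "
from h import *
save(bot.capture('side'),'s10.png')"
```

```text
15.85 [509.01528267 219.5246073  248.60947687] [-1.79917663e+02 -6.27361659e-02  1.27235137e+01] [-2.26420304  4.08899737  5.3274721 ] 14.863695677022053
jig [73.18232167 -0.07976752] Fjig [4.4935315  1.28634739]
radius 196.8224543352291 theta 1.2643269559247803
```

View pics/s10.png

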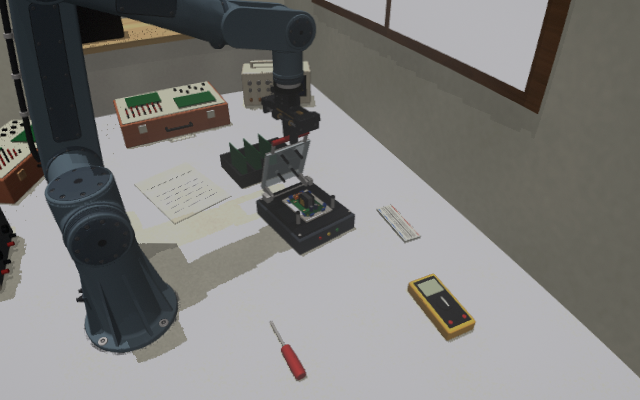

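Emit:
move_arm([
  [0,0.0154,0.0024,0,1],
  [0,0.0151,0.0036,0,1],
  [0,0.0148,0.0048,0,1],
  [0,0.0144,0.0059,0,1],
  [0,0.0139,0.007,0,1],
  [0,0.0133,0.0081,0,1],
  [0,0.0126,0.0092,0,1],
  [0,0,0,0,1],
])

```text
clock: 16.9
ee_pos: [530.9, 121.3, 205.6]
eef_rot: [180.0, 0.1, 12.7]
wrist_force: [-0.1, 3.7, 2.7]
grip_width: 14.9
```

```bash
python3 chk.py
```

```text
16.9 [530.86175527 121.3225109  205.64440044] [1.79985037e+02 5.05552864e-02 1.26858133e+01] [-0.1217338   3.68015762  2.66560188] 14.89168511533333
jig [-27.4172484    0.72434867] Fjig [ 3.61321957 -0.70924157]
radius 195.66884190606362 theta 0.6994597033449168
```

Emit:
move_arm([
  [0,0.0118,0.0101,0,1],
  [0,0.011,0.011,0,1],
  [0,0.0101,0.0119,0,1],
  [0,0.0091,0.0126,0,1],
  [0,0.008,0.0133,0,1],
  [0,0.007,0.0139,0,1],
  [0,0,0,0,1],
], force=50)

```text
clock: 17.77
ee_pos: [542.7, 67.2, 132.7]
eef_rot: [-179.9, 0.1, 12.8]
wrist_force: [-1.0, 5.6, 3.5]
grip_width: 14.6
```

```bash
python3 chk.py; python3 -c "
from h import *
save(bot.capture('side'),'s11.png')
save(bot.capture('wrist'),'w11.png')"
```

```text
17.775 [542.70257551  67.17309246 132.72908571] [-1.79924524e+02  9.78225101e-02  1.27515382e+01] [-0.98271787  5.56948091  3.54050348] 14.628341825482085
jig [-82.84242575   1.36797666] Fjig [ 5.6477989  -0.29532972]
radius 194.89652512764565 theta 0.22605864263524436
```

View pics/w11.png

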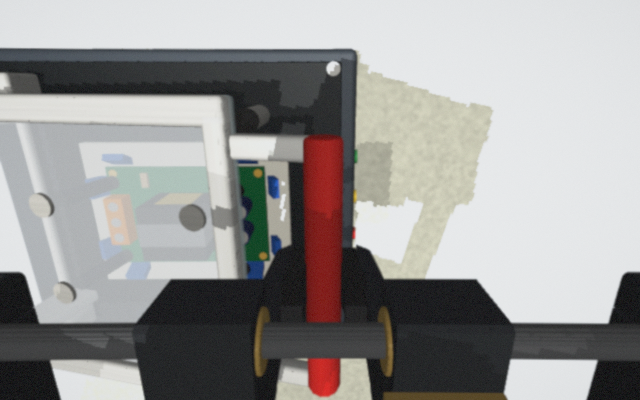

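Emit:
move_arm([
  [0,0.004,0.0095,0,1],
  [0,0.0035,0.0099,0,1],
  [0,0.0018,0.0056,0,1],
  [0,0.0016,0.0057,0,1],
  [0,0.0014,0.0057,0,1],
  [0,0.0012,0.0057,0,1],
  [0,0,0,0,1],
  [0,0,0,0,1],
], force=60)

```text
clock: 18.88
ee_pos: [545.5, 54.9, 91.8]
eef_rot: [-179.9, 0.1, 12.8]
wrist_force: [-3.8, 8.1, 7.6]
grip_width: 14.1
```

```bash
python3 chk.py
```

```text
18.875 [545.46248795  54.91735136  91.78032831] [-1.79898817e+02  9.46196350e-02  1.28117394e+01] [-3.81120595  8.10976174  7.6478892 ] 14.113161782515775
jig [-95.40489822   1.43574248] Fjig [8.75924386 1.88922553]
radius 194.31402195902658 theta 0.00553318562184299
```

Emit:
move_arm([
  [0,-0.0005,0.0012,0,1],
  [0,-0.0005,0.0012,0,1],
  [0,0,0,0,1],
  [0,0,0,0,1],
])

```text
clock: 19.38
ee_pos: [545.6, 54.7, 90.2]
eef_rot: [180.0, 0.1, 12.8]
wrist_force: [-5.6, 2.6, 12.7]
grip_width: 14.2
```

```bash
python3 chk.py; python3 -c "
from h import *
save(bot.capture('side'),'s12.png')
save(bot.capture('wrist'),'w12.png')"
```

```text
19.375 [545.6097608   54.65003558  90.19227319] [1.79978467e+02 8.50638782e-02 1.28130865e+01] [-5.57614865  2.61345108 12.74354888] 14.16961809400229
jig [-95.69849189   1.35237719] Fjig [3.80082902 4.84533375]
radius 194.2914820424856 theta -0.002777626674352135
```

View pics/w12.png

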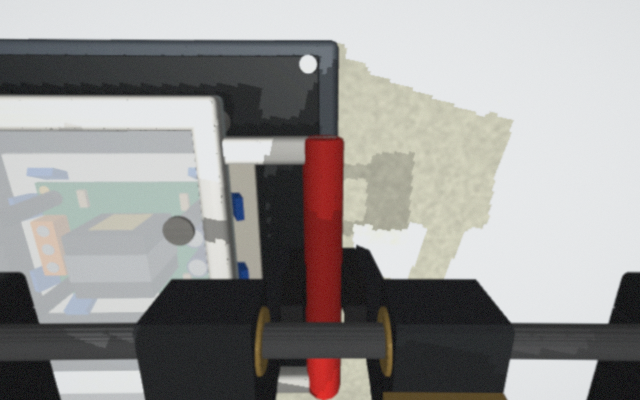

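Emit:
move_arm([
  [0,0,0.0015,0,1],
  [0,0,0.0015,0,1],
  [0,0,0,0,1],
  [0,0,0,0,1],
])

```text
clock: 19.98
ee_pos: [545.8, 54.4, 88.8]
eef_rot: [179.9, 0.1, 12.8]
wrist_force: [-11.6, 2.0, 25.3]
grip_width: 14.5
```

```bash
python3 chk.py; python3 - <<'E'
from h import *
for i in range(5): bot.capture('wrist'); s=bot.state(); print(s['ee_pos'],s['wrist_force'])
E
```

```text
19.975 [545.77972406  54.437776    88.78548109] [1.79939208e+02 8.36752240e-02 1.28303937e+01] [-11.63426097   2.03382443  25.29884106] 14.524032353517041
jig [-95.94354469   1.23451809] Fjig [ 4.59883691 10.87856466]
radius 194.26795390641485 theta -0.010126747773427147
[545.76076058  54.44138983  88.78358975] [-11.25926326   1.84383476  25.38353999]
[545.79450988  54.44219654  88.80926549] [-11.81891694   2.43084841  26.32335338]
[545.76497133  54.46841362  88.79780669] [-11.95236644   2.94089246  25.16472849]
[545.79104835  54.45557385  88.81403426] [-12.87374105   2.30644026  25.86228908]
[545.76648215  54.4629352   88.79118653] [-12.30559408   2.79294952  25.65585987]
```

```bash
python3 - <<'E'
from h import *
o=np.array([525.4,148.2]); th=np.radians(103); A=np.array([[np.cos(th),np.sin(th)],[-np.sin(th),np.cos(th)]])
for n in ['wrist','scene','side']:
    s=bot.state(); c=bot.capture(n); save(c,n+'13.png'); P=pose(c,s); w=cloud(c,P); b=c['img'].astype(int)[:,:,::-1]
    near=(abs(w[...,0]-535)<120)&(abs(w[...,1]-120)<140)&(w[...,2]>60)&(w[...,2]<200)
    r=near&(b[...,2]>100)&(b[...,1]<60)&(b[...,0]<60); q=w[r]
    if len(q)>5: print(n,'bar top z',np.percentile(q[:,2],[50,90,98]),len(q))
    fr=near&(b.min(-1)>140)&(w[...,2]>85); q=w[fr]
    if len(q)>30:
        j=(q[:,:2]-o)@A.T; k=np.linalg.lstsq(np.c_[j,np.ones(len(j))],q[:,2],rcond=None)[0]; print(n,'frame slope rad',k,len(q),np.median(q[:,2]),j.min(0),j.max(0))
E
```

```text
wrist bar top z [110.89123029 112.03714558 112.62673976] 7488
wrist frame slope rad [-3.21287445e-02 -1.20930350e-02  1.08421297e+02] 50036 108.55600938726042 [-175.51741931  -74.92987012] [34.37536931 62.29608956]
scene bar top z [108.77637482 112.14421595 139.76511357] 27
scene frame slope rad [-1.66905150e-02 -7.36253645e-03  1.09515087e+02] 1272 108.75896507925557 [-137.94083305  -81.66756873] [106.20345392  74.95620103]
side bar top z [110.25871704 111.99020842 112.96796483] 47
side frame slope rad [-2.09228975e-02  2.84798092e-02  1.09785115e+02] 413 109.39186209176137 [-86.45692675 -37.38984938] [103.30143511  83.10987001]
```

View pics/side13.png

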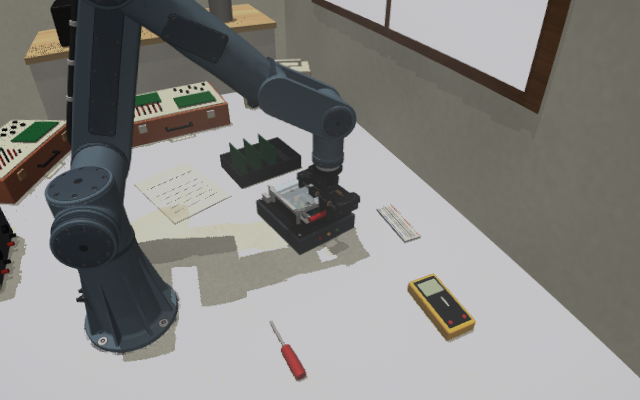

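View pics/wrist13.png

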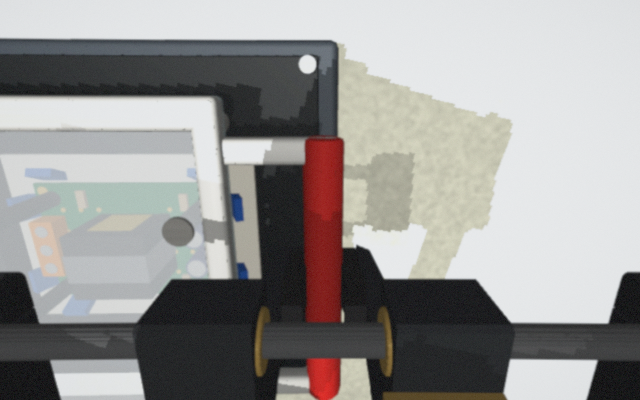

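```bash
python3 - <<'E'
from h import *
o=np.array([525.4,148.2]); th=np.radians(103); A=np.array([[np.cos(th),np.sin(th)],[-np.sin(th),np.cos(th)]])
s=bot.state(); c=bot.capture('wrist'); P=pose(c,s); w=cloud(c,P)
for nm,(r0,r1,c0,c1) in {'side rail':(102,122,5,190),'front rail':(140,270,202,215),'bar':(150,240,318,330)}.items():
    q=w[r0:r1,c0:c1].reshape(-1,3); j=(q[:,:2]-o)@A.T; a=j[:,0]
    print(nm,np.polyfit(a,q[:,2],1),np.median(q[:,2]),np.percentile(a,[1,99]), np.percentile(q[:,2],[90]))
E
python3 chk.py
```

```text
** On entry to DLASCL parameter number  4 had an illegal value
 ** On entry to DLASCL parameter number  4 had an illegal value
 ** On entry to DLASCL parameter number  4 had an illegal value
 ** On entry to DLASCL parameter number  4 had an illegal value
 ** On entry to DLASCL parameter number  5 had an illegal value
 ** On entry to DLASCL parameter number  4 had an illegal value
20.425 [545.79301812  54.45012863  88.81301251] [1.79940912e+02 7.91085187e-02 1.28265810e+01] [-11.95896498   1.47059202  24.85515052] 14.674452757213327
jig [-95.93449917   1.21878602] Fjig [ 4.12308262 11.32164626]
radius 194.26413677922213 theta -0.009978874193858123Traceback (most recent call last):
  File "<stdin>", line 6, in <module>
    c, resids, rank, s = lstsq(lhs, rhs, rcond)
                         ~~~~~^^^^^^^^^^^^^^^^^
    x, resids, rank, s = _umath_linalg.lstsq(a, b, rcond,
                         ~~~~~~~~~~~~~~~~~~~^^^^^^^^^^^^^
                                             signature=signature)
                                             ^^^^^^^^^^^^^^^^^^^^
    raise LinAlgError("SVD did not converge in Linear Least Squares")
numpy.linalg.LinAlgError: SVD did not converge in Linear Least Squares
```

```bash
python3 - <<'E'
from h import *
o=np.array([525.4,148.2]); th=np.radians(103); A=np.array([[np.cos(th),np.sin(th)],[-np.sin(th),np.cos(th)]])
s=bot.state(); c=bot.capture('wrist'); P=pose(c,s); w=cloud(c,P)
for nm,(r0,r1,c0,c1) in {'side rail':(102,122,5,190),'front rail':(140,270,202,215),'bar':(150,240,318,330)}.items():
    q=w[r0:r1,c0:c1].reshape(-1,3); q=q[np.isfinite(q).all(1)]; j=(q[:,:2]-o)@A.T; a=j[:,0]
    print(nm,len(q),np.polyfit(a,q[:,2],1),np.median(q[:,2]),np.percentile(a,[1,99]))
E
```

```text
side rail 3684 [1.89950818e-03 1.12363589e+02] 112.31606423505596 [-50.23374234  10.86682298]
front rail 1680 [-0.31466963 95.03831892] 112.04924368385343 [-57.69289955 -47.42713016]
bar 1075 [4.46160792e-02 1.16000260e+02] 111.65924135781582 [-98.93545572 -94.6885873 ]
```

```bash
python3 -c "
from h import *
print(bot.job_done()); s=bot.state(); print(s['wrist_force'],s['ee_pos'])"
```

```text
the job is handed in; nothing more can be done
None
the job is handed in; nothing more can be done
```

The board is in the nest with its orange terminal block towards the hinge. The lid is fully shut, and the arm was still holding the handle down when I handed the job in at about 20.5 s.

- **Board:** I gripped it by the transformer, lowered it between the blue guides and let go. It lay flat to within about 0.1° and was centred on the nest to within 1 mm.
- **Lid:** I gripped the red bar at its middle and followed the lid's arc down until the push force rose steeply, which suggests the lid had met its stops.
- **Last checks:** the lid rail was level to about 0.002 rad, and the bar's top was at 112 mm, the shut height. The downward hold was steady at about 25 N against the 12 N needed, with the grip at 60 N.
- **Readings that disagreed:**
  - A first, rough fit of the lid frame gave a slope of 0.02–0.03 rad. It probably included parts of the gripper, and the clean fit of the rail alone gave the level reading above.
  - The fingers read 14–15 mm on the 16 mm bar.
  - A sideways force of about 12 N remained at the wrist.
- **Not checked directly:** I could not measure how far the nest was pressed down, so board contact with the pins is inferred from the lid being shut. The multimeter, screwdriver, breadboard and tray looked unmoved in the pictures; I did not measure them.

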